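Serve out the tin on the sliding board

TASK

The tin on the sliding plywood board has toppled: stand it upright on the board's yellow square and let go of it. Then slide the board outward over the white-trimmed edge of the blue steel chest, tin riding on it, until the red line on the board lies right above that edge, board square to the edge. The board would now tip, so finish while still holding its wooden grip block, board lying flat on the chest and the tin standing untouched; leave the jar, the collar and the clear drawer alone.

Things in the scene. Friction and masses are not known exactly. Their poses are not given: they have to be found in the camera images.
- chest_edge (a point): Midpoint of the top outer edge of the fixed blue steel chest, a box 340 long x 240 wide x 90 mm high with a smooth flat top; an 8 mm white trim strip runs along this edge. x axis: level, square to the edge, pointing outward off the chest (the way the board must slide, roughly to the robot's right); y along the edge, z up. Its place and heading vary.
- board_line (a point): Middle of the red line (6 mm wide) painted across the board's top face, 190 mm from the board's outer end and 150 mm from its inner end, half-way across its width. x axis points along the board to its outer end, z up. With this line at the chest edge the board tips outward if let go.
- board_grip (a point): Centre of the dark wooden grip block fixed on top of the board near its inner end: 24 mm along the board (x) x 70 mm across (y) x 45 mm high, standing on the board's top face (its centre is 22.5 mm above that face). It lies 125 mm behind the red line on the board's midline. Same axes as the board.
- board_patch (a point): Centre of the yellow square (90 x 90 mm, painted flat) on the board's top face near the outer end, 135 mm beyond the red line on the board's midline. Same axes as the board.
- board: The loose plywood board lying flat on the chest, 340 long (x) x 170 wide (y) x 15 mm thick, 0.4 to 0.65 kg, its outer end overhanging a little at the start; it slides on plain friction, without guides. Origin at the centre of its underside, x to the outer end, z up.
- tin_center (a point): Centre of the square body of the tin (green, cream band), 52 x 52 mm in section, 84 mm tall, 0.2 to 0.4 kg, with a round red cap 30 mm wide and 14 mm high on top. The point is half-way up the body (42 mm from its flat bottom), on its axis; z runs from bottom to cap. At the start it lies on a flat side on the board, cap roughly to the outer end.
- tin: The same tin; origin at the centre of its bottom face, z towards the cap.
- jar: Bystander: black jar with white cap, 60 mm wide, 85 mm tall, on the bench; leave it alone. Origin under its centre.
- collar: Bystander: dark brown collar (ring), 76 mm outside, 54 mm inside, 30 mm high, on the bench; leave it alone. Origin under its centre.
- drawer: Bystander: clear small-parts drawer, 140 x 90 x 45 mm, on the bench; leave it alone. Origin under its centre.
Mind the look-alikes: they are no part of the job. What is shaped like the tin but pink is not meant.

How it is judged:
On the way, in this order (a step that is already met when the one before it is completed fails the run):
1. the tin stands upright on the yellow square of the board, let go (angle between tin_center's own z axis and vertical below 0.15 rad and x of tin_center in the frame of board_patch between -0.032 and 0.032 m and y of tin_center in the frame of board_patch between -0.032 and 0.032 m and z of tin_center in the frame of board_patch between 0.035 and 0.049 m and contact force between tin and the fingers below 0.1 N and angular speed of tin below 0.3 rad/s), for 0.3 s.
2. the board is held with its red line at the chest's edge (x of board_line in the frame of chest_edge between -0.009 and 0.009 m and angle between the x axis of board_line and the x axis of chest_edge, either way round below 0.12 rad and angle between board_line's own z axis and vertical below 0.06 rad and z of board_line in the frame of chest_edge between 0.008 and 0.022 m and contact force between board and the fingers above 1 N), for 0.2 s.
At the end, for the whole second after the job is handed in: The fingers still hold the board: red line within 9 mm of the chest edge, square within 0.12 rad, flat within 0.06 rad, at rest. The tin stands (0.15 rad) on the yellow square, within 32 mm of its centre along and across, touched by no finger (all of step 2 and angle between tin_center's own z axis and vertical below 0.15 rad and x of tin_center in the frame of board_patch between -0.032 and 0.032 m and y of tin_center in the frame of board_patch between -0.032 and 0.032 m and z of tin_center in the frame of board_patch between 0.035 and 0.049 m and contact force between tin and the fingers below 0.1 N and linear speed of each of board, tin below 0.02 m/s); the arm keeps its last pose, push and grip.
It fails at once if the tin fell off the board (height (world z) of tin_center below 0.09 m).
It fails at once if a bystander (jar, collar or clear drawer) was disturbed (distance of any of jar, collar, drawer from where it was at the start of the episode above 0.025 m).
It also fails if it takes over 54 s, if anything falls off the work surface, if the arm or the gripper's body presses on something with over 40 N, if the wrist force passes 120 N, or if a joint passes its speed limit or range.

ROBOT

A 6-joint arm with a two-finger parallel gripper is mounted at the origin on the work surface. World frame = base frame: x ahead of the robot, y to its left, z up, the work surface at z = 0. Lengths are in m, angles in rad, forces in N, time in s.
With the tool pointing down it reaches from about 0.3 to 0.775 m from the base axis. Payload 14.6 kg.
Tool frame: the origin (TCP) lies between the finger pads; the fingertips stand 19 mm ahead of it and the grasp point (between the pads) is the TCP (ctrl.finger_overhang is the distance from the TCP to the fingertips, in m); z points along the fingers, y is the direction in which the jaws open and shut (so a half turn about z gives the same grasp; the last joint's range is limited). The gripper opens to 94 mm and grips with 3 to 60 N. Pads are 16 mm wide; open, the fingers measure 119 mm over their backs; the gripper's body (75 mm by 177 mm) begins 78 mm behind the grasp point.
Start: joints at [-1.217, 0.3, 1.521, -0, 1.321, -0.067], TCP at [0.225, -0.502, 0.224] pointing down, gripper open.
Joint ranges: [-3.03, 3.03], [-0.79, 2.21], [0.23, 2.52], [-1.04, 4.18], [0, 3.07], [-2.55, 2.55]. Speed limits (rad/s): [2.22, 2.22, 2.57, 3.14, 3.14, 3.14].

INTERFACE

Orientations are given as [roll, pitch, yaw] about the fixed x, y, z axes, in that order (R = Rz(yaw) Ry(pitch) Rx(roll)).
In Python, from station import ctrl gives the robot as it stands.
- The arm moves only by the tool send_rows, never from a script. Its argument "series" is a list of rows, each a list of 7 numbers: the turn, a rotation vector about the tool's x, y, z in degrees, then the shift along the tool's x, y, z in m, then the gripper's target within -1 to 1 (fully open at 1, half-way at 0, shut at -1). A call has 1 to 8 rows; each row is the pose to reach, as a shift and turn from the pose commanded when the call began, along the tool's axes at that moment; what a row does not reach only later rows make up. A row lasts 1/10 s, in which the tool goes at most 50 mm and 8.59 degrees, less where a joint would pass 70% of its speed; a pose out of reach is approached as far as the arm can. A call with a gripper value outside its range is refused whole. The fingers move at their own pace and stop on an object; "force" is the grip in N (left out, the last holds). Time passes only in rows, so rows that repeat a pose let the fingers close. It gives the time, the measured TCP pose, the force and the opening at its end, in the units of the state.
- ctrl.get_obs(): the state, without advancing time (a new reading comes with each control period).
- ctrl.camera(name): name is "scene" or "side" or "wrist"; returns a dict with "pixels" (400x640x3 uint8, red, green, blue), "z_map" (400x640 float32, m along the optical axis (not along the pixel's ray), 0 where there is no reading), "fov_y" (degrees; the focal length in pixels is half the picture's height over the tangent of half this angle, whatever the lens; pixels are square), "cx", "cy" (the principal point, pixels), "R" (3x3) and "t" (3): a world point X has camera coordinates R X + t. Camera axes: x right, y down, z forward; pixel columns grow to the right and rows downward; lengths in m; the calibration is good to about 2 mm. A picture is of the moment at which its call begins.
- ctrl.hand_in(): hands the job in, once; it reports no verdict.
The state is a dict: "time_s": time; "qpos": joint angles; "joint_vel": joint speeds; "tau": joint torques, N m; "ee_pos": TCP position; "eef_rot": TCP orientation; "force": force on the tool from outside, world axes, zero at the start; "moment": the same for the moment, N m; "grip_width": finger opening in m.
Only numpy, scipy, OpenCV 4.12 (cv2) and the standard library are available. Lean on these libraries where they do the work, as an engineer would, in place of code of your own. Each camera call takes 0.05 s, during which the arm holds its last target.

## Working session

There is one attempt and no reset: what is moved stays moved. The work goes in short steps, Python scripts to look and compute and a tool call to move; the robot and the scene stay as the last step left them, time stands still between calls to the robot, and variables do not carry over. Pictures are saved under pics/ and viewed, and the job is handed in when it is done.

Besides the shell and the picture viewer there is one more tool, called after ">>>" in YAML: its name, and indented under it one key for each argument. send_rows: Moves the arm, as the interface text tells. Its arguments: {"type":"object","properties":{"series":{"type":"array"},"force":{"type":"number"}},"required":["series"]}

```bash
ls; mkdir -p pics; cat > h.py <<'E'
import numpy as np, cv2
from station import ctrl
from scipy.spatial.transform import Rotation as Rn
def snap(n,f):
    c=ctrl.camera(n); cv2.imwrite(f'pics/{f}.png',c['pixels'][:,:,::-1]); np.savez(f'pics/{f}.npz',**c); return c
def ld(f): return dict(np.load(f'pics/{f}.npz'))
def w(c,u,v,z=None):
    """pixel->world; via depth or plane height z"""
    h=c['pixels'].shape[0]; f=h/2/np.tan(np.radians(float(c['fov_y']))/2)
    r=np.array([(u-float(c['cx']))/f,(v-float(c['cy']))/f,1.])
    R=c['R'];t=c['t']; o=-R.T@t; d=R.T@r
    if z is None: return o+d*c['z_map'][int(round(v)),int(round(u))]
    return o+d*(z-o[2])/d[2]
E
python3 - <<'E'
from h import *
for n in ['scene','side','wrist']: snap(n,n+'0')
o=ctrl.get_obs()
for k in o: print(k,o[k])
E
```

```text
pics
time_s 0.15
qpos [-1.21661468e+00  3.00323992e-01  1.52142919e+00 -2.43740713e-05
  1.32070985e+00 -6.65979340e-02]
joint_vel [ 0.00090649 -0.00217657 -0.00150346 -0.0013538  -0.00167885 -0.00097597]
tau [ 4.76772148e-04 -5.31959116e+01 -3.52819741e+01  7.08084251e-02
  2.36561737e-02 -9.27614678e-05]
ee_pos [ 0.22458883 -0.50185463  0.22403128]
eef_rot [-3.14072262e+00 -3.43649626e-05  4.20785604e-01]
force [ 0.13243669 -0.10306127  0.48555247]
moment [-0.00010609  0.02470742  0.03204255]
grip_width 0.09377129541546933
```

View pics/scene0.png

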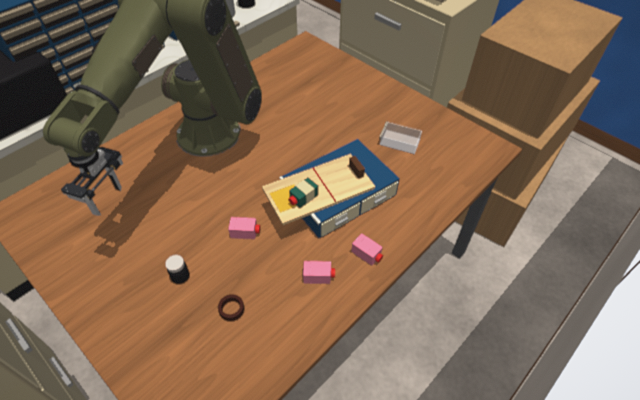

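View pics/side0.png

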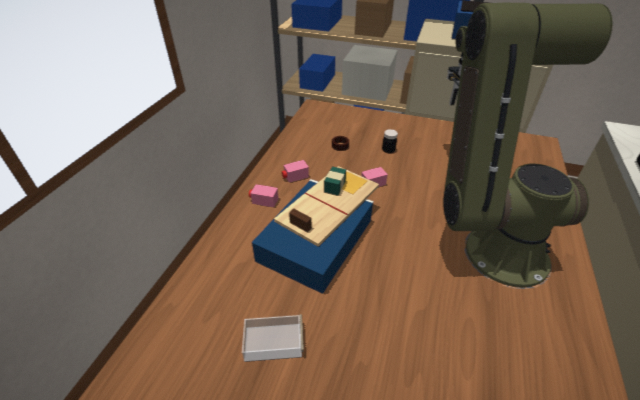

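View pics/wrist0.png

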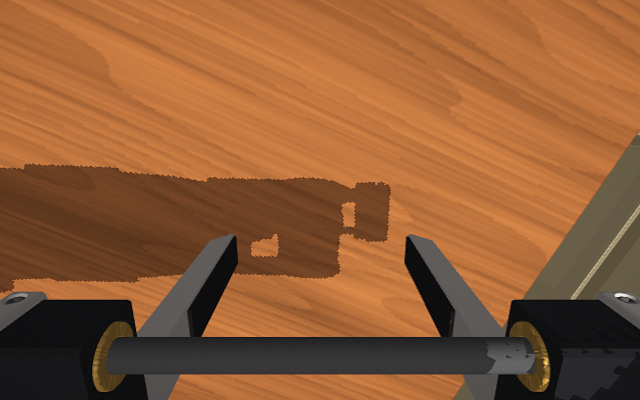

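The scene view shows the chest and board around (330,190), with the tin at (303,192) and its cap pointing outward. The jar is at (177,268), the collar at (231,307), and the three pink look-alikes lie on the bench. Next I'll enlarge both views.

```bash
python3 - <<'E'
import cv2
a=cv2.imread('pics/scene0.png')[130:245,250:410]; cv2.imwrite('pics/sc_c.png',cv2.resize(a,None,fx=5,fy=5,interpolation=cv2.INTER_CUBIC))
a=cv2.imread('pics/side0.png')[160:290,245:395]; cv2.imwrite('pics/si_c.png',cv2.resize(a,None,fx=4.6,fy=4.6,interpolation=cv2.INTER_CUBIC))
E
```

```text
(no output)
```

View pics/sc_c.png

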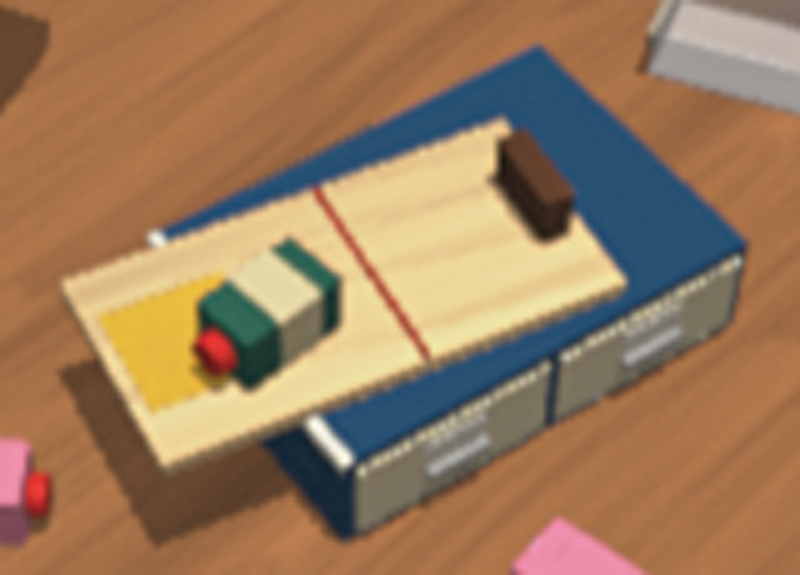

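View pics/si_c.png

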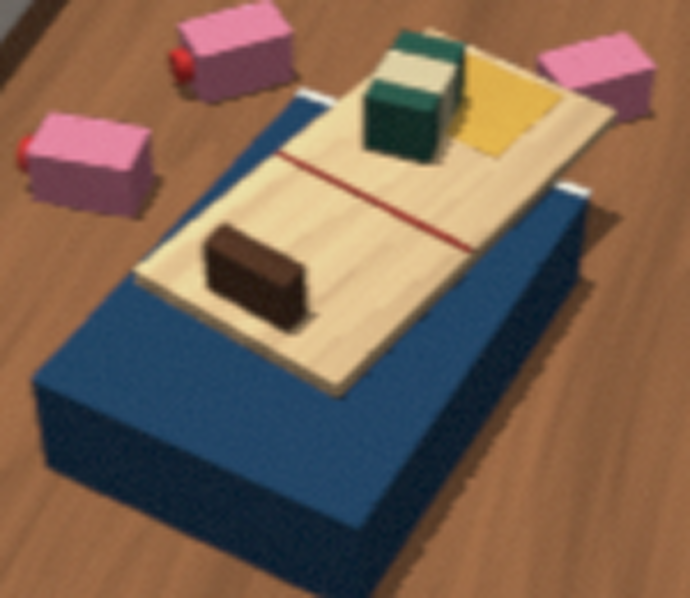

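```bash
python3 - <<'E'
from h import *
c=ld('scene0'); s=ld('side0')
def pc(L,z): return np.array([w(c,(x+.5)/5-.5+250,(y+.5)/5-.5+130,z) for x,y in L])
def ps(L,z): return np.array([w(s,(x+.5)/4.6-.5+245,(y+.5)/4.6-.5+160,z) for x,y in L])
np.set_printoptions(precision=4,suppress=True)
def show(n,P): print(n);print(P[:,:]); print(' edges',np.linalg.norm(np.diff(P,axis=0),axis=1), np.degrees(np.arctan2(*np.diff(P,axis=0).T[[1,0]])))
show('board sc',pc([(62,285),(165,468),(628,282),(505,120)],.105))
show('board si',ps([(617,113),(342,392),(137,270)],.105))
show('line sc',pc([(318,190),(428,357)],.105)); show('line si',ps([(472,249),(278,154)],.105))
show('chest sc',pc([(355,470),(745,245),(540,47),(155,235)],.09))
show('chest si',ps([(300,93),(588,190),(358,523),(37,382)],.09))
show('tin top sc',pc([(200,300),(250,345),(340,285),(290,240)],.157))
show('tin top si',ps([(467,45),(440,100),(367,85),(403,33)],.157))
show('grip top sc',pc([(500,138),(550,212),(573,195),(522,130)],.15))
show('grip top si',ps([(307,265),(293,278),(205,240),(222,226)],.15))
for n,cc,f,P in (('tin',c,5,(270,285)),('bd',c,5,(450,220)),('grip',c,5,(535,170)),('chest',c,5,(600,130))):
  print(n,w(cc,P[0]/5+250,P[1]/5+130))
E
```

```text
board sc
[[ 0.4382 -0.0932  0.105 ]
 [ 0.5982 -0.1493  0.105 ]
 [ 0.7089  0.1724  0.105 ]
 [ 0.5488  0.2287  0.105 ]]
 edges [0.1696 0.3402 0.1698] [-19.3424  71.0115 160.6247]
board si
[[ 0.4363 -0.0905  0.105 ]
 [ 0.5438  0.2323  0.105 ]
 [ 0.7063  0.1721  0.105 ]]
 edges [0.3402 0.1733] [ 71.5931 -20.32  ]
line sc
[[0.5007 0.0878 0.105 ]
 [0.6563 0.0316 0.105 ]]
 edges [0.1655] [-19.8595]
line si
[[0.5004 0.0833 0.105 ]
 [0.6575 0.0313 0.105 ]]
 edges [0.1654] [-18.3164]
chest sc
[[ 0.6777 -0.0594  0.09  ]
 [ 0.7381  0.2653  0.09  ]
 [ 0.508   0.3149  0.09  ]
 [ 0.4397 -0.0107  0.09  ]]
 edges [0.3303 0.2354 0.3326] [  79.4656  167.829  -101.8512]
chest si
[[ 0.6719 -0.0575  0.09  ]
 [ 0.4409 -0.0169  0.09  ]
 [ 0.5073  0.3137  0.09  ]
 [ 0.7335  0.2713  0.09  ]]
 edges [0.2345 0.3373 0.2301] [170.0472  78.648  -10.6161]
tin top sc
[[ 0.5475 -0.067   0.157 ]
 [ 0.5968 -0.0708  0.157 ]
 [ 0.6029  0.0041  0.157 ]
 [ 0.5527  0.0092  0.157 ]]
 edges [0.0494 0.0752 0.0505] [ -4.4397  85.3407 174.2118]
tin top si
[[ 0.5472 -0.0683  0.157 ]
 [ 0.5486 -0.0011  0.157 ]
 [ 0.6017 -0.0013  0.157 ]
 [ 0.5952 -0.0677  0.157 ]]
 edges [0.0672 0.0532 0.0668] [ 88.8514  -0.1529 -95.6052]
grip top sc
[[0.5854 0.1787 0.15  ]
 [0.6544 0.1509 0.15  ]
 [0.6554 0.1731 0.15  ]
 [0.5911 0.1948 0.15  ]]
 edges [0.0744 0.0223 0.0678] [-21.9675  87.4663 161.342 ]
grip top si
[[0.5853 0.1764 0.15  ]
 [0.5898 0.1901 0.15  ]
 [0.6545 0.175  0.15  ]
 [0.6489 0.1593 0.15  ]]
 edges [0.0145 0.0665 0.0166] [  71.8105  -13.1502 -109.5854]
tin [ 0.5764 -0.0308  0.1628]
bd [0.5888 0.1288 0.1072]
grip [0.6267 0.1691 0.1542]
chest [0.601  0.2747 0.0963]
```

```bash
cat >> h.py <<'E'
def down(yaw,tilt=0):
    """tool pointing down at yaw(deg), then tilted by world rotation 'tilt' deg about the jaw axis (tool y)"""
    return Rn.from_euler('xyz',[180,0,yaw],degrees=True)*Rn.from_rotvec([0,tilt,0],degrees=True)
def rel(p,Rt,o=None):
    o=o or ctrl.get_obs(); R0=Rn.from_euler('xyz',o['eef_rot'])
    d=(R0.inv()*Rt).as_rotvec(degrees=True); s=R0.inv().apply(np.array(p)-o['ee_pos'])
    print('turn',d.round(2),'shift',s.round(4),'|',np.linalg.norm(d).round(1),np.linalg.norm(s).round(3))
E
python3 - <<'E'
from h import *
rel([.50,-.10,.36],down(87))
for t in (45,-45): print(down(87,t).apply([0,0,1]))
E
```

```text
turn [-4.000e-02 -3.000e-02 -6.289e+01] shift [ 0.4155 -0.2544 -0.1357] | 62.9 0.506
[ 0.03700711  0.70613772 -0.70710678]
[-0.03700711 -0.70613772 -0.70710678]
```

>>> send_rows:
  series:
    - [0,0,-20,0.08,-0.05,-0.136,1]
    - [0,0,-63,0.415,-0.254,-0.136,1]
    - [0,0,-63,0.415,-0.254,-0.136,1]
    - [0,0,-63,0.415,-0.254,-0.136,1]
    - [0,0,-63,0.415,-0.254,-0.136,1]
    - [0,0,-63,0.415,-0.254,-0.136,1]
    - [0,0,-63,0.415,-0.254,-0.136,1]
    - [0,0,-63,0.415,-0.254,-0.136,1]

```text
time_s: 0.95
ee_pos: [0.4351, -0.1938, 0.337]
eef_rot: [3.142, 0.0, 1.526]
force: [0.5, 0.1, -0.3]
grip_width: 0.0942
```

```bash
python3 - <<'E'
from h import *
rel([.50,-.10,.36],down(87))
E
```

```text
turn [0.   0.   0.43] shift [ 0.0966  0.0606 -0.023 ] | 0.4 0.116
```

>>> send_rows:
  series:
    - [0,0,0,0.097,0.06,-0.023,1]
    - [0,0,0,0.097,0.06,-0.023,1]
    - [0,0,0,0.097,0.06,-0.023,1]
    - [0,0,0,0.097,0.06,-0.023,1]

```text
time_s: 1.35
ee_pos: [0.5001, -0.1001, 0.3595]
eef_rot: [-3.141, -0.0, 1.523]
force: [-0.1, 0.4, -0.1]
grip_width: 0.0937
```

```bash
python3 - <<'E'
from h import *
o=ctrl.get_obs();print(o['ee_pos'],o['eef_rot'],o['qpos'].round(3)); snap('wrist','wrist1')
E
```

```text
[ 0.50012282 -0.10011218  0.35945224] [-3.14144616e+00 -1.98743871e-04  1.52348644e+00] [-0.269  0.143  1.404  0.     1.595 -0.222]
```

View pics/wrist1.png

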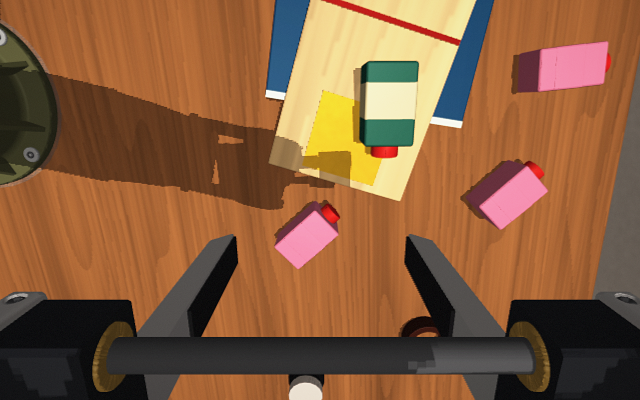

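The wrist view shows the tin's top-face corners at about (366,61), (418,63), (413,146) and (362,143). The board's outer corners are at (269,163) and (400,200), and the trim ends at (266,96) and (461,127). I'll enlarge it to measure.

```bash
python3 - <<'E'
import cv2
a=cv2.imread('pics/wrist1.png')[0:210,255:505]; cv2.imwrite('pics/w1c.png',cv2.resize(a,None,fx=3.2,fy=2.85,interpolation=cv2.INTER_CUBIC))
E
```

```text
(no output)
```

View pics/w1c.png

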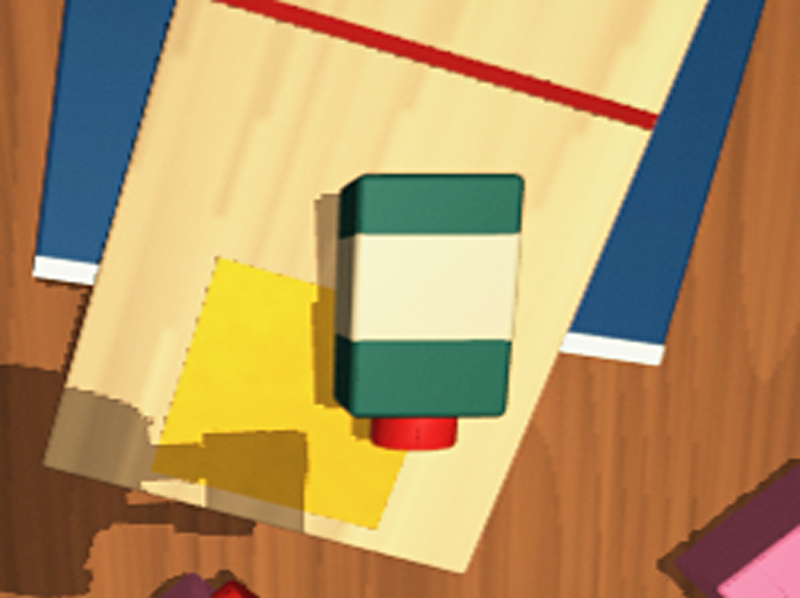

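```bash
python3 - <<'E'
from h import *
np.set_printoptions(precision=4,suppress=True)
c=ld('wrist1')
def p(L,z): return np.array([w(c,(x+.5)/3.2-.5+255,(y+.5)/2.85-.5,z) for x,y in L])
def show(n,P): print(n);print(P); print(' edges',np.linalg.norm(np.diff(P,axis=0),axis=1), np.degrees(np.arctan2(*np.diff(P,axis=0).T[[1,0]])),'mean',P.mean(0))
show('outer',p([(44,465),(466,573)],.105))
show('line r end',p([(655,123)],.105))
show('line',p([(235,3),(655,123)],.105))
show('patch',p([(215,258),(152,472),(377,529)],.105))
show('edge',p([(33,277),(661,364)],.09))
show('tin',p([(523,175),(505,416),(352,416),(360,175)],.157))
show('cap tip',p([(415,450)],.131))
for q in [(420,290),(420,200),(200,350),(450,500),(120,200)]: print(w(c,q[0]/3.2+255,q[1]/2.85))
E
```

```text
outer
[[ 0.4378 -0.0918  0.105 ]
 [ 0.5971 -0.1472  0.105 ]]
 edges [0.1687] [-19.1621] mean [ 0.5174 -0.1195  0.105 ]
line r end
[[0.6589 0.0308 0.105 ]]
 edges [] [] mean [0.6589 0.0308 0.105 ]
line
[[0.5168 0.0789 0.105 ]
 [0.6589 0.0308 0.105 ]]
 edges [0.15] [-18.7071] mean [0.5879 0.0549 0.105 ]
patch
[[ 0.5059 -0.0115  0.105 ]
 [ 0.4781 -0.0968  0.105 ]
 [ 0.5627 -0.1257  0.105 ]]
 edges [0.0897 0.0894] [-108.0514  -18.9116] mean [ 0.5156 -0.078   0.105 ]
edge
[[ 0.4384 -0.0156  0.09  ]
 [ 0.6728 -0.0624  0.09  ]]
 edges [0.239] [-11.3007] mean [ 0.5556 -0.039   0.09  ]
tin
[[ 0.6004  0.0102  0.157 ]
 [ 0.5971 -0.0718  0.157 ]
 [ 0.5475 -0.0694  0.157 ]
 [ 0.5509  0.0126  0.157 ]]
 edges [0.082  0.0497 0.082 ] [-92.3346 177.2436  87.5801] mean [ 0.574  -0.0296  0.157 ]
cap tip
[[ 0.5725 -0.0875  0.131 ]]
 edges [] [] mean [ 0.5725 -0.0875  0.131 ]
[ 0.5694 -0.0265  0.1583]
[0.5694 0.0033 0.1575]
[ 0.4992 -0.0475  0.106 ]
[ 0.5905 -0.1143  0.1068]
[0.4741 0.0115 0.1046]
```

```bash
python3 - <<'E'
from h import *
R=down(87.5,45); z=R.apply([0,0,1]); G=np.array([.5737,-.038,.133])
rel(G-.1*z,R)
E
```

```text
turn [ 0.08 45.   -0.28] shift [-0.0038  0.0715  0.1554] | 45.0 0.171
```

>>> send_rows:
  series:
    - [0,8,0,-0.004,0.03,0.03,1]
    - [0,16,0,-0.004,0.05,0.06,1]
    - [0,24,0,-0.004,0.0715,0.09,1]
    - [0,32,0,-0.004,0.0715,0.12,1]
    - [0,40,0,-0.004,0.0715,0.14,1]
    - [0,45,0,-0.004,0.0715,0.155,1]
    - [0,45,0,-0.004,0.0715,0.155,1]
    - [0,45,0,-0.004,0.0715,0.155,1]

```text
time_s: 2.2
ee_pos: [0.5703, -0.1106, 0.2049]
eef_rot: [3.141, -0.783, 1.519]
force: [-0.8, 0.5, 0.7]
grip_width: 0.094
```

```bash
python3 - <<'E'
from h import *
print(ctrl.get_obs()['qpos'].round(3)); snap('wrist','wrist2')
R=down(87.5,45); z=R.apply([0,0,1]); G=np.array([.5737,-.038,.133])
rel(G,R)
E
```

```text
[-0.532  0.561  1.373  0.677  1.624 -0.591]
turn [ 0.37  0.19 -0.22] shift [-0.0002 -0.0007  0.1025] | 0.5 0.103
```

View pics/wrist2.png

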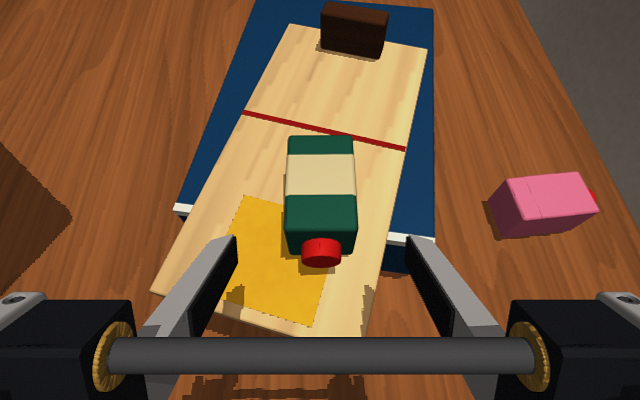

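The tin is centred between the fingers, spanning about (287–357, 135–255). I'll advance along the tool axis and grip.

>>> send_rows:
  series:
    - [0,0,0,0,0,0.04,1]
    - [0,0,0,0,0,0.075,1]
    - [0,0,0,0,0,0.095,1]
    - [0,0,0,0,0,0.1025,1]
    - [0,0,0,0,0,0.1025,1]
    - [0,0,0,0,0,0.1025,-1]
    - [0,0,0,0,0,0.1025,-1]
    - [0,0,0,0,0,0.1025,-1]
  force: 25

```text
time_s: 3.05
ee_pos: [0.5744, -0.0378, 0.1327]
eef_rot: [3.14, -0.785, 1.521]
force: [-0.4, 0.2, 0.6]
grip_width: 0.0734
```

>>> send_rows:
  series:
    - [0,0,0,0,0,0,-1]
    - [0,0,0,0,0,0,-1]
    - [0,0,0,0,0,0,-1]
    - [0,0,0,0,0,0,-1]

```text
time_s: 3.45
ee_pos: [0.5741, -0.0373, 0.1321]
eef_rot: [3.142, -0.785, 1.52]
force: [-1.0, -1.3, 1.2]
grip_width: 0.0516
```

```bash
python3 - <<'E'
from h import *
o=ctrl.get_obs(); print(o['ee_pos'],o['eef_rot'],o['force'],o['grip_width'])
R0=Rn.from_euler('xyz',o['eef_rot']); print('up',R0.inv().apply([0,0,.09]))
snap('side','side3')
E
```

```text
[ 0.57414187 -0.03726039  0.13213103] [ 3.14151727 -0.78531036  1.52028494] [-0.97886691 -1.26526136  1.18516765] 0.051569942166106456
up [ 6.36340221e-02  4.79756595e-06 -6.36451978e-02]
```

View pics/side3.png

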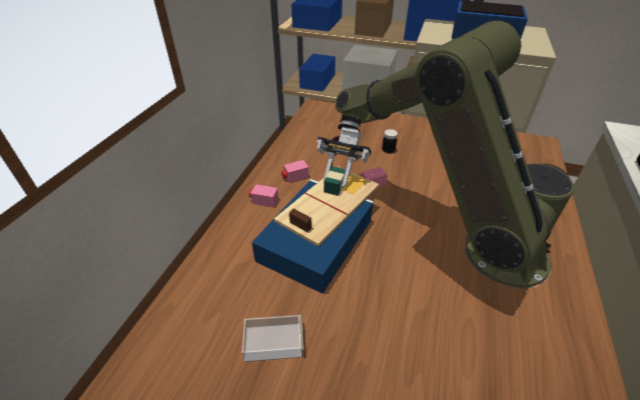

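>>> send_rows:
  series:
    - [0,0,0,0.01,0,-0.01,-1]
    - [0,0,0,0.03,0,-0.03,-1]
    - [0,0,0,0.05,0,-0.05,-1]
    - [0,-8,0,0.071,0,-0.071,-1]
    - [0,-16,0,0.071,0,-0.071,-1]
    - [0,-24,0,0.071,0,-0.071,-1]
    - [0,-32,0,0.071,0,-0.071,-1]
    - [0,-40,0,0.071,0,-0.071,-1]

```text
time_s: 4.3
ee_pos: [0.5743, -0.0372, 0.2343]
eef_rot: [3.139, -0.082, 1.52]
force: [-0.4, 0.3, -2.8]
grip_width: 0.0517
```

```bash
python3 - <<'E'
from h import *
o=ctrl.get_obs(); print(o['ee_pos'],o['eef_rot'],o['force'],o['grip_width'],o['qpos'].round(3))
rel([.5343,-.068,.20],down(87.1,-45))
E
```

```text
[ 0.57430097 -0.03721769  0.2342956 ] [ 3.13864356 -0.08157197  1.51973975] [-0.36113904  0.3038938  -2.8167604 ] 0.05166801137200278 [-0.164  0.35   1.434  0.083  1.365 -0.13 ]
turn [  0.15 -49.67  -0.1 ] shift [-0.0355 -0.0385  0.0314] | 49.7 0.061
```

>>> send_rows:
  series:
    - [0,-8,0,-0.01,-0.01,0,-1]
    - [0,-16,0,-0.02,-0.02,0,-1]
    - [0,-24,0,-0.03,-0.03,0,-1]
    - [0,-32,0,-0.0355,-0.0385,0.01,-1]
    - [0,-40,0,-0.0355,-0.0385,0.01,-1]
    - [0,-48,0,-0.0355,-0.0385,0.02,-1]
    - [0,-50,0,-0.0355,-0.0385,0.03,-1]
    - [0,-50,0,-0.0355,-0.0385,0.03,-1]

```text
time_s: 5.1
ee_pos: [0.5334, -0.067, 0.1982]
eef_rot: [-3.138, 0.786, 1.523]
force: [0.6, -0.2, -1.3]
grip_width: 0.0517
```

```bash
python3 - <<'E'
from h import *
o=ctrl.get_obs(); print(o['ee_pos'],o['eef_rot'],o['force'],o['grip_width'],o['qpos'].round(3))
rel([.5343,-.068,.156],down(87.1,-45))
snap('scene','scene4');snap('wrist','wrist4'); snap('side','side4')
a=cv2.imread('pics/scene4.png')[110:240,240:400]; b=cv2.imread('pics/side4.png')[110:240,260:420]
cv2.imwrite('pics/c4.png',cv2.resize(np.vstack([a,b]),None,fx=2.3*2/2,fy=2.3,interpolation=cv2.INTER_CUBIC))
E
```

```text
[ 0.53343791 -0.06696345  0.19821153] [-3.13816155  0.78595683  1.52324232] [ 0.61887929 -0.21144753 -1.34157633] 0.05166398762398441 [ 0.135  0.41   1.617 -0.787  1.376  0.451]
turn [-0.07  0.03  0.12] shift [0.0292 0.001  0.0305] | 0.1 0.042
```

View pics/c4.png

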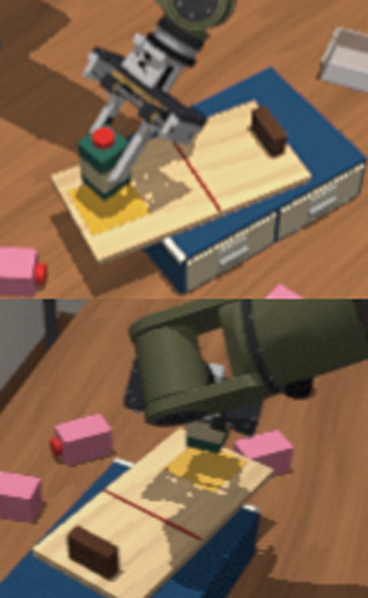

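View pics/wrist4.png

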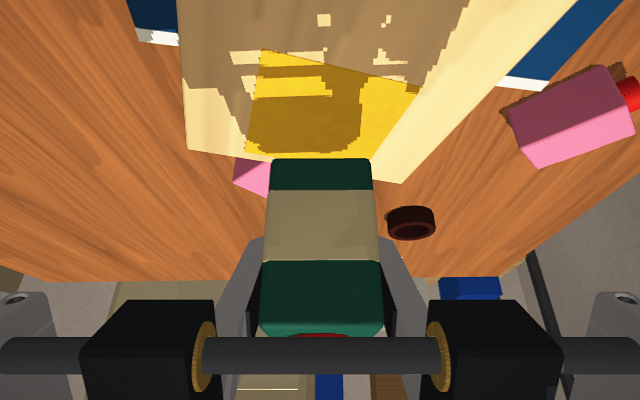

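The tin is upright in the grip above the yellow square. I'll lower it gently and watch the force.

>>> send_rows:
  series:
    - [0,0,0,0.01,0.001,0.01,-1]
    - [0,0,0,0.02,0.001,0.021,-1]
    - [0,0,0,0.027,0.001,0.028,-1]
    - [0,0,0,0.0292,0.001,0.0305,-1]
    - [0,0,0,0.0292,0.001,0.0305,-1]
    - [0,0,0,0.0292,0.001,0.0305,-1]

```text
time_s: 5.85
ee_pos: [0.5351, -0.0689, 0.1575]
eef_rot: [3.141, 0.785, 1.52]
force: [0.3, 0.7, -2.2]
grip_width: 0.052
```

>>> send_rows:
  series:
    - [0,0,0,0.0007,0,0.0007,-1]
    - [0,0,0,0.0007,0,0.0007,-1]

```text
time_s: 6.05
ee_pos: [0.5351, -0.0688, 0.1565]
eef_rot: [3.141, 0.785, 1.52]
force: [0.3, -0.2, -2.3]
grip_width: 0.0519
```

>>> send_rows:
  series:
    - [0,0,0,0.0007,0,0.0007,-1]
    - [0,0,0,0.0007,0,0.0007,-1]

```text
time_s: 6.25
ee_pos: [0.535, -0.0688, 0.1553]
eef_rot: [3.142, 0.785, 1.52]
force: [0.1, -0.3, -2.0]
grip_width: 0.0524
```

>>> send_rows:
  series:
    - [0,0,0,0.0007,0,0.0007,-1]
    - [0,0,0,0.0007,0,0.0007,-1]

```text
time_s: 6.45
ee_pos: [0.535, -0.0689, 0.1551]
eef_rot: [3.141, 0.786, 1.519]
force: [-4.0, 1.9, 4.6]
grip_width: 0.0518
```

Contact shows as force z going from -2 to +4.6 N. I'll release, then take a look.

>>> send_rows:
  series:
    - [0,0,0,-0.0003,0,-0.0003,-1]
    - [0,0,0,-0.0003,0,-0.0003,-0.2]
    - [0,0,0,-0.0003,0,-0.0003,0.6]
    - [0,0,0,-0.0003,0,-0.0003,1]
    - [0,0,0,-0.0003,0,-0.0003,1]
    - [0,0,0,-0.0003,0,-0.0003,1]
    - [0,0,0,-0.0003,0,-0.0003,1]

```text
time_s: 7.15
ee_pos: [0.535, -0.0689, 0.1547]
eef_rot: [-3.142, 0.785, 1.52]
force: [-0.1, 0.6, -0.3]
grip_width: 0.0883
```

```bash
python3 - <<'E'
from h import *
snap('wrist','wrist5');snap('scene','scene5')
a=cv2.imread('pics/scene5.png')[110:240,240:400]
cv2.imwrite('pics/c5.png',cv2.resize(a,None,fx=4,fy=4,interpolation=cv2.INTER_CUBIC))
E
```

```text
(no output)
```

View pics/c5.png

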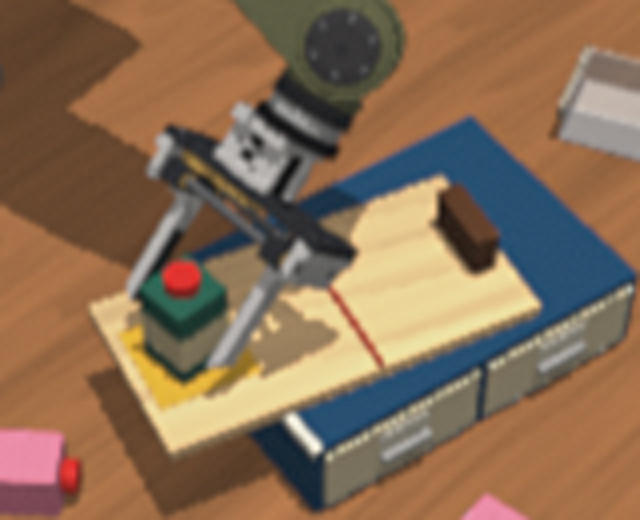

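View pics/wrist5.png

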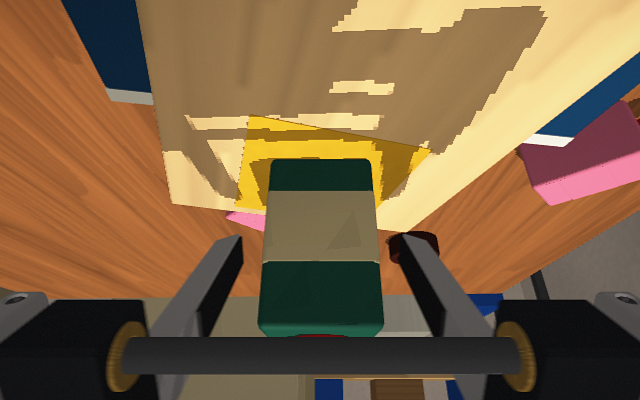

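The tin stands on the yellow square and both fingers are clear of it. I'll back out along the tool axis.

>>> send_rows:
  series:
    - [0,0,0,0,0,-0.02,1]
    - [0,0,0,0,0,-0.06,1]
    - [0,0,0,0,0,-0.1,1]
    - [0,0,0,0,0,-0.15,1]
    - [0,8,0,0,0,-0.18,1]
    - [0,16,0,0,0,-0.2,1]
    - [0,24,0,0,0,-0.2,1]
    - [0,30,0,0,0,-0.2,1]

```text
time_s: 8.05
ee_pos: [0.5424, 0.0728, 0.2975]
eef_rot: [3.138, 0.256, 1.52]
force: [0.2, 0.2, 0.4]
grip_width: 0.0938
```

```bash
python3 - <<'E'
from h import *
o=ctrl.get_obs(); print(o['ee_pos'],o['eef_rot'],o['force'])
rel([.56,.02,.38],down(90))
E
```

```text
[0.54244726 0.07284051 0.29753084] [3.13841751 0.25593143 1.520139  ] [0.1819802  0.21168693 0.35640522]
turn [-0.19 14.67 -2.86] shift [-0.0711  0.0204 -0.0666] | 14.9 0.1
```

>>> send_rows:
  series:
    - [0,8,-1,-0.03,0.01,-0.03,1]
    - [0,15,-3,-0.07,0.02,-0.065,1]
    - [0,15,-3,-0.115,0.02,-0.075,1]
    - [0,15,-3,-0.115,0.02,-0.075,1]
    - [0,15,-3,-0.115,0.02,-0.075,1]

```text
time_s: 8.55
ee_pos: [0.5574, -0.0209, 0.3983]
eef_rot: [-3.135, -0.0, 1.57]
force: [0.9, 0.4, 0.2]
grip_width: 0.094
```

```bash
python3 - <<'E'
from h import *
o=ctrl.get_obs(); print(o['ee_pos'],o['eef_rot'],o['force'])
snap('wrist','wrist6')
E
```

```text
[ 0.55742943 -0.02087117  0.39827148] [-3.13493736e+00 -1.43916136e-04  1.57028027e+00] [0.86603917 0.4291149  0.1785384 ]
```

View pics/wrist6.png

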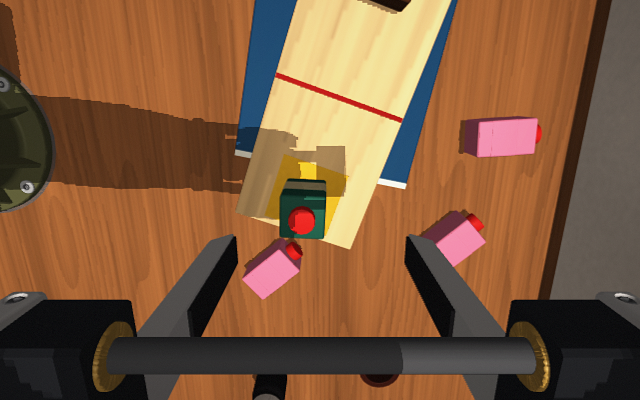

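```bash
python3 - <<'E'
import cv2
a=cv2.imread('pics/wrist6.png')[0:260,215:475]; cv2.imwrite('pics/w6c.png',cv2.resize(a,None,fx=2.3,fy=2.3,interpolation=cv2.INTER_CUBIC))
E
```

```text
(no output)
```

View pics/w6c.png

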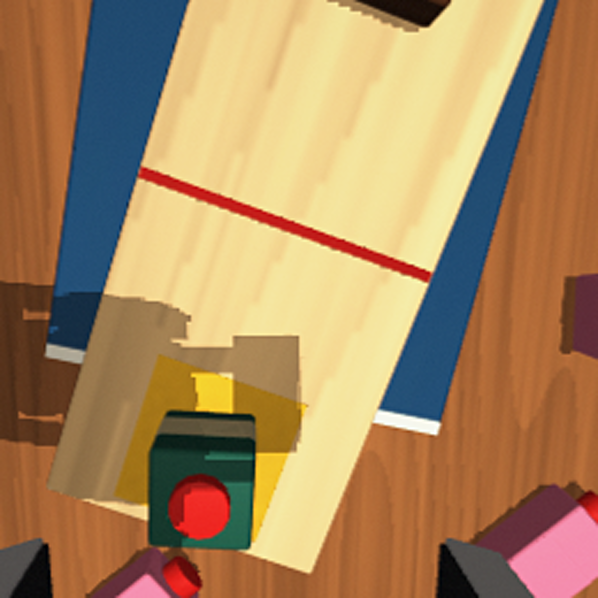

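```bash
python3 - <<'E'
from h import *
np.set_printoptions(precision=4,suppress=True)
c=ld('wrist6')
def p(L,z): return np.array([w(c,(x+.5)/2.3-.5+215,(y+.5)/2.3-.5,z) for x,y in L])
def show(n,P): print(n);print(P); print(' edges',np.linalg.norm(np.diff(P,axis=0),axis=1), np.degrees(np.arctan2(*np.diff(P,axis=0).T[[1,0]])),'mean',P.mean(0))
show('outer',p([(49,487),(312,573)],.105))
show('line',p([(140,173),(430,277)],.105))
show('patch diag',p([(160,355),(262,542)],.105))
show('patch diag2',p([(307,405),(115,498)],.105))
show('edge',p([(46,355),(438,434)],.09))
show('tin top',p([(151,452),(148,546),(250,549),(254,455)],.189))
show('cap',p([(201,505)],.203))
print(w(c,201/2.3+215,505/2.3))
E
```

```text
outer
[[ 0.4395 -0.0903  0.105 ]
 [ 0.5976 -0.146   0.105 ]]
 edges [0.1676] [-19.3837] mean [ 0.5185 -0.1181  0.105 ]
line
[[0.5005 0.0865 0.105 ]
 [0.6587 0.032  0.105 ]]
 edges [0.1674] [-18.9936] mean [0.5796 0.0593 0.105 ]
patch diag
[[ 0.5082 -0.0112  0.105 ]
 [ 0.5668 -0.1255  0.105 ]]
 edges [0.1284] [-62.8613] mean [ 0.5375 -0.0683  0.105 ]
patch diag2
[[ 0.5923 -0.0403  0.105 ]
 [ 0.4786 -0.0972  0.105 ]]
 edges [0.1272] [-153.4011] mean [ 0.5355 -0.0688  0.105 ]
edge
[[ 0.4395 -0.0136  0.09  ]
 [ 0.6728 -0.0615  0.09  ]]
 edges [0.2382] [-11.609] mean [ 0.5561 -0.0375  0.09  ]
tin top
[[ 0.5117 -0.0445  0.189 ]
 [ 0.5086 -0.0931  0.189 ]
 [ 0.5593 -0.0947  0.189 ]
 [ 0.5611 -0.046   0.189 ]]
 edges [0.0487 0.0507 0.0487] [-93.6893  -1.7533  87.7939] mean [ 0.5352 -0.0696  0.189 ]
cap
[[ 0.5362 -0.0665  0.203 ]]
 edges [] [] mean [ 0.5362 -0.0665  0.203 ]
[ 0.5365 -0.0665  0.2039]
```

```bash
python3 - <<'E'
from h import *
rel([.6203,.1776,.25],down(160.9))
E
```

```text
turn [ -0.38  -0.3  -70.84] shift [0.1974 0.0643 0.1472] | 70.8 0.254
```

>>> send_rows:
  series:
    - [0,0,-8,0.04,0.01,0,1]
    - [0,0,-16,0.08,0.03,0,1]
    - [0,0,-24,0.12,0.05,0,1]
    - [0,0,-32,0.16,0.064,0.03,1]
    - [0,0,-40,0.197,0.064,0.06,1]
    - [0,0,-48,0.197,0.064,0.09,1]
    - [0,0,-56,0.197,0.064,0.12,1]
    - [0,0,-64,0.197,0.064,0.14,1]

```text
time_s: 9.4
ee_pos: [0.6187, 0.1789, 0.2542]
eef_rot: [-3.136, -0.01, 2.698]
force: [0.3, 0.3, -0.1]
grip_width: 0.094
```

```bash
python3 - <<'E'
from h import *
print(ctrl.get_obs()['qpos'].round(2))
rel([.6203,.1776,.20],down(160.9))
E
```

```text
[ 0.22  0.5   1.17  0.    1.48 -0.9 ]
turn [-0.29 -0.57 -6.33] shift [-0.0025 -0.0002  0.0542] | 6.4 0.054
```

>>> send_rows:
  series:
    - [-0.3,-0.5,-6.5,-0.0025,0,0.03,1]
    - [-0.3,-0.5,-6.5,-0.0025,0,0.05,1]
    - [-0.3,-0.5,-6.5,-0.0025,0,0.05,1]
    - [-0.3,-0.5,-6.5,-0.0025,0,0.05,1]

```text
time_s: 9.8
ee_pos: [0.6217, 0.177, 0.2081]
eef_rot: [3.139, 0.002, 2.804]
force: [-0.1, -0.3, 0.4]
grip_width: 0.0947
```

```bash
python3 - <<'E'
from h import *
print(ctrl.get_obs()['qpos'].round(2))
snap('wrist','wrist7')
rel([.6203,.1776,.131],down(160.9))
E
```

```text
[ 0.22  0.53  1.24  0.    1.37 -1.01]
turn [ 0.18  0.19 -0.28] shift [ 0.0022 -0.0001  0.0779] | 0.4 0.078
```

View pics/wrist7.png

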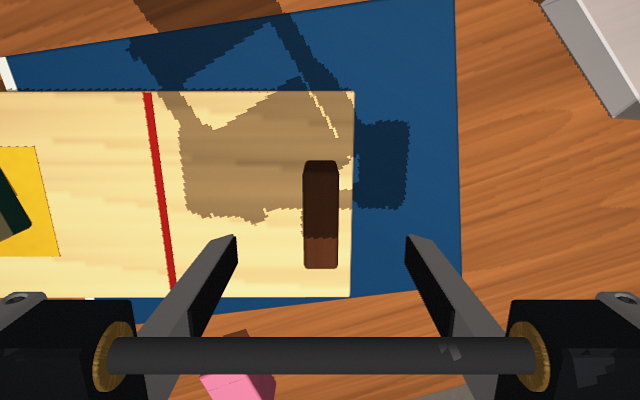

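```bash
python3 - <<'E'
from h import *
c=ld('wrist7')
for q in [(303,173),(339,173),(338,268),(304,268),(321,220)]: print(w(c,*q,.15).round(4))
print(w(c,321,220).round(4))
E
```

```text
[0.5851 0.1779 0.15  ]
[0.5928 0.1996 0.15  ]
[0.6564 0.1775 0.15  ]
[0.6485 0.1552 0.15  ]
[0.619  0.1781 0.15  ]
[0.6193 0.178  0.1493]
```

Block centre measures (0.6205, 0.1776), which agrees with the estimate. I'll descend and grip it.

>>> send_rows:
  series:
    - [0.2,0.2,-0.3,0.002,0,0.03,1]
    - [0.2,0.2,-0.3,0.002,0,0.06,1]
    - [0.2,0.2,-0.3,0.002,0,0.074,1]
    - [0.2,0.2,-0.3,0.002,0,0.076,1]
    - [0.2,0.2,-0.3,0.002,0,0.076,1]
    - [0.2,0.2,-0.3,0.002,0,0.076,1]

```text
time_s: 10.45
ee_pos: [0.6212, 0.1769, 0.1338]
eef_rot: [3.141, 0.001, 2.808]
force: [-0.3, 0.2, -0.0]
grip_width: 0.0937
```

>>> send_rows:
  series:
    - [0,0,0,0,0,0,0.2]
    - [0,0,0,0,0,0,-0.2]
    - [0,0,0,0,0,0,-0.3]
    - [0,0,0,0,0,0,-0.4]
    - [0,0,0,0,0,0,-0.5]
    - [0,0,0,0,0,0,-1]
    - [0,0,0,0,0,0,-1]
    - [0,0,0,0,0,0,-1]
  force: 30

```text
time_s: 11.25
ee_pos: [0.6205, 0.1767, 0.132]
eef_rot: [-3.141, -0.001, 2.808]
force: [0.2, 0.9, -0.7]
grip_width: 0.0337
```

>>> send_rows:
  series:
    - [0,0,0,0,0,0,-1]
    - [0,0,0,0,0,0,-1]
    - [0,0,0,0,0,0,-1]
  force: 50

```text
time_s: 11.55
ee_pos: [0.6205, 0.1767, 0.1319]
eef_rot: [-3.141, -0.001, 2.808]
force: [0.0, 1.0, 0.2]
grip_width: 0.0235
```

```bash
python3 - <<'E'
from h import *
o=ctrl.get_obs(); print(o['ee_pos'],o['eef_rot'],o['force'],o['moment'],o['grip_width'])
snap('wrist','wrist8');snap('scene','scene8')
E
```

```text
[0.62049802 0.176743   0.13192726] [-3.14094113e+00 -1.05787165e-03  2.80776877e+00] [0.03629629 1.04555715 0.21790658] [ 0.31834151 -0.2980202  -0.09034162] 0.023507230421344835
```

View pics/wrist8.png

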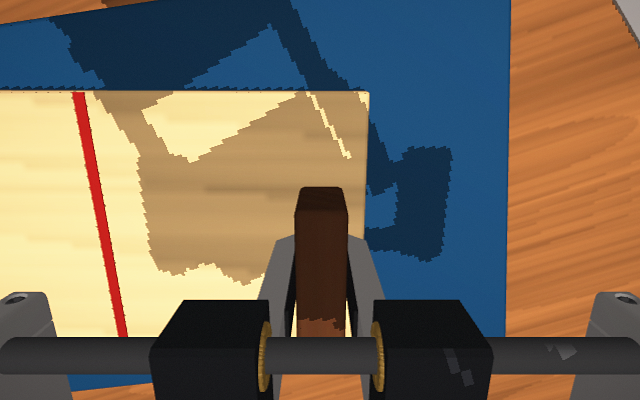

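View pics/scene8.png

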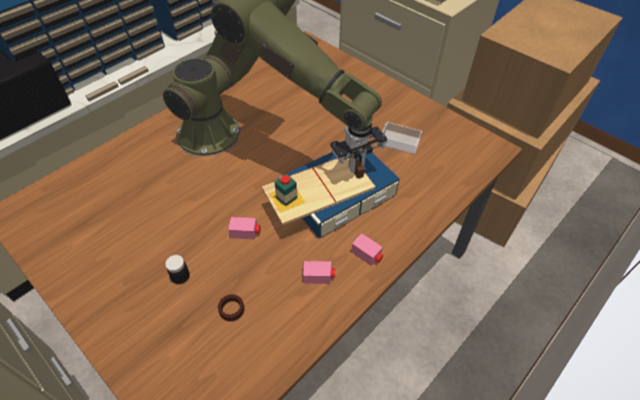

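Gripped at 23.5 mm opening. I'll start sliding slowly, spreading the +7.65° yaw correction over the travel.

>>> send_rows:
  series:
    - [0,0,-0.15,0.0002,-0.002,0,-1]
    - [0,0,-0.4,0.0004,-0.006,0,-1]
    - [0,0,-0.7,0.0007,-0.01,0,-1]
    - [0,0,-1.0,0.001,-0.014,0,-1]
    - [0,0,-1.4,0.0013,-0.018,0,-1]
    - [0,0,-1.7,0.0016,-0.022,0,-1]
    - [0,0,-2.0,0.002,-0.026,0,-1]
    - [0,0,-2.3,0.0022,-0.03,0,-1]

```text
time_s: 12.45
ee_pos: [0.6085, 0.1487, 0.132]
eef_rot: [-3.141, -0.001, 2.848]
force: [0.3, 3.9, -1.7]
grip_width: 0.0232
```

```bash
python3 - <<'E'
from h import *
o=ctrl.get_obs(); print(o['ee_pos'],o['eef_rot'],o['force'],o['moment'],o['grip_width'])
snap('scene','scene9')
a=cv2.imread('pics/scene9.png')[110:240,240:400]
cv2.imwrite('pics/c9.png',cv2.resize(a,None,fx=4,fy=4,interpolation=cv2.INTER_CUBIC))
rel([.5808,.0845,.1319],down(168.55))
E
```

```text
[0.60845281 0.14869935 0.13200162] [-3.14089036e+00 -1.03305216e-03  2.84831422e+00] [ 0.30056415  3.91483842 -1.6846919 ] [ 0.88240559 -0.30871665 -0.10610495] 0.02322730646978645
turn [-0.06 -0.07 -5.35] shift [ 0.0079 -0.0689  0.0002] | 5.4 0.069
```

View pics/c9.png

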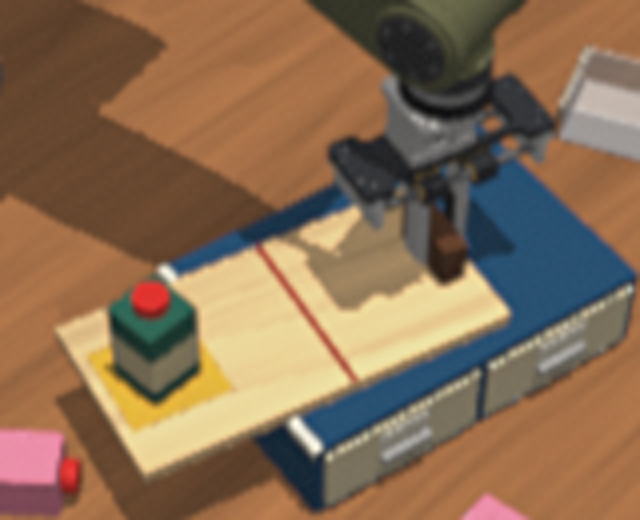

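The board slides well and the tin is riding steadily. I'll carry on.

>>> send_rows:
  series:
    - [0,0,-0.2,0.0003,-0.003,0,-1]
    - [0,0,-0.5,0.0008,-0.007,0,-1]
    - [0,0,-0.9,0.0013,-0.011,0,-1]
    - [0,0,-1.2,0.0017,-0.015,0,-1]
    - [0,0,-1.5,0.0022,-0.019,0,-1]
    - [0,0,-1.8,0.0026,-0.023,0,-1]
    - [0,0,-2.1,0.0031,-0.027,0,-1]
    - [0,0,-2.4,0.0036,-0.031,0,-1]

```text
time_s: 13.3
ee_pos: [0.5961, 0.1201, 0.132]
eef_rot: [-3.141, -0.001, 2.89]
force: [1.0, 3.3, -1.2]
grip_width: 0.0235
```

```bash
python3 - <<'E'
from h import *
o=ctrl.get_obs(); print(o['ee_pos'],o['eef_rot'],o['force'],o['moment'],o['grip_width'])
rel([.5808,.0845,.1319],down(168.55))
E
```

```text
[0.59606363 0.12007975 0.13204607] [-3.14090675e+00 -9.93492232e-04  2.89023347e+00] [ 0.96452711  3.33732765 -1.19455287] [ 1.0954465  -0.33899491 -0.01507681] 0.02347198708577963
turn [-0.04 -0.06 -2.95] shift [ 0.0059 -0.0383  0.0002] | 3.0 0.039
```

>>> send_rows:
  series:
    - [0,0,-0.3,0.0006,-0.004,0,-1]
    - [0,0,-0.6,0.0012,-0.008,0,-1]
    - [0,0,-0.9,0.0018,-0.012,0,-1]
    - [0,0,-1.3,0.0024,-0.016,0,-1]
    - [0,0,-1.6,0.003,-0.02,0,-1]
    - [0,0,-1.9,0.0036,-0.024,0,-1]
    - [0,0,-2.2,0.0042,-0.027,0,-1]
    - [0,0,-2.4,0.0046,-0.029,0,-1]

```text
time_s: 14.1
ee_pos: [0.5844, 0.0932, 0.1321]
eef_rot: [-3.141, -0.001, 2.932]
force: [0.7, 3.5, -0.2]
grip_width: 0.0239
```

```bash
python3 - <<'E'
from h import *
o=ctrl.get_obs(); print(o['ee_pos'],o['eef_rot'],o['force'],o['moment'],o['grip_width'])
rel([.5808,.0845,.1319],down(168.55))
snap('scene','scene10');snap('side','side10');snap('wrist','wrist10')
a=cv2.imread('pics/scene10.png')[130:245,240:400]; cv2.imwrite('pics/c10.png',cv2.resize(a,None,fx=5,fy=5,interpolation=cv2.INTER_CUBIC))
a=cv2.imread('pics/side10.png')[110:250,265:425]; cv2.imwrite('pics/d10.png',cv2.resize(a,None,fx=4,fy=4,interpolation=cv2.INTER_CUBIC))
E
```

```text
[0.58441551 0.09319938 0.13208133] [-3.14096055e+00 -1.00294406e-03  2.93195916e+00] [ 0.65174805  3.53257135 -0.17101506] [ 1.19098528 -0.43910252  0.0186517 ] 0.023923771743903182
turn [-0.04 -0.06 -0.56] shift [ 0.0017 -0.0093  0.0002] | 0.6 0.009
```

View pics/c10.png

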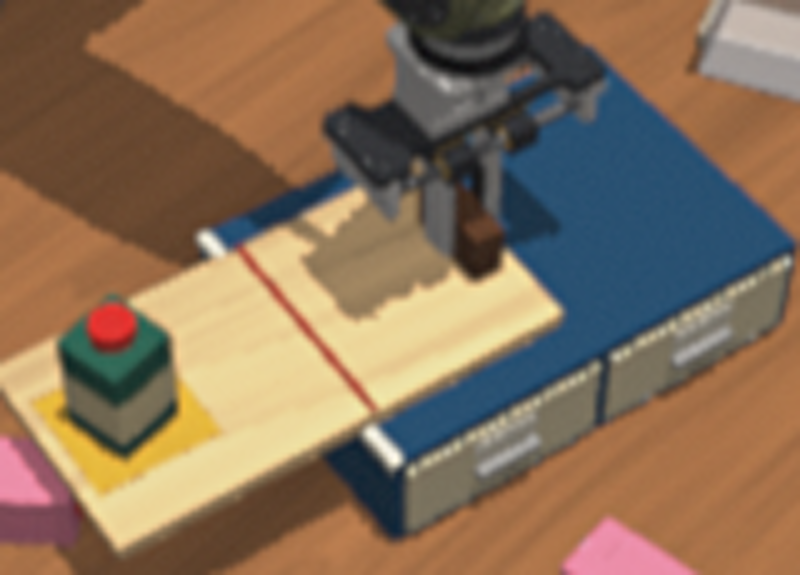

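View pics/d10.png

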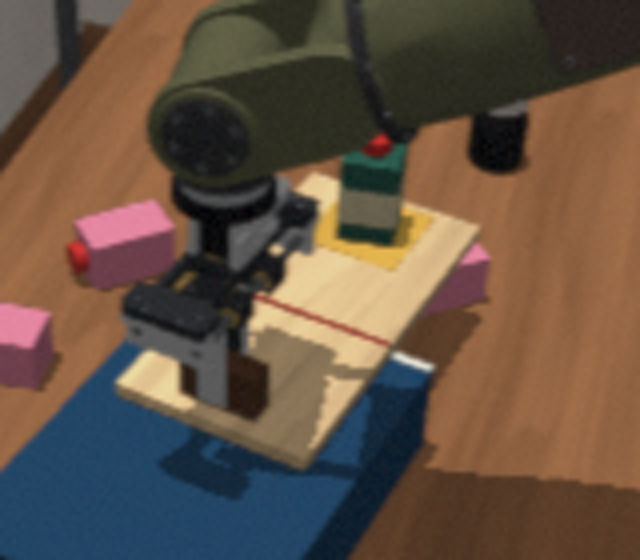

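View pics/wrist10.png

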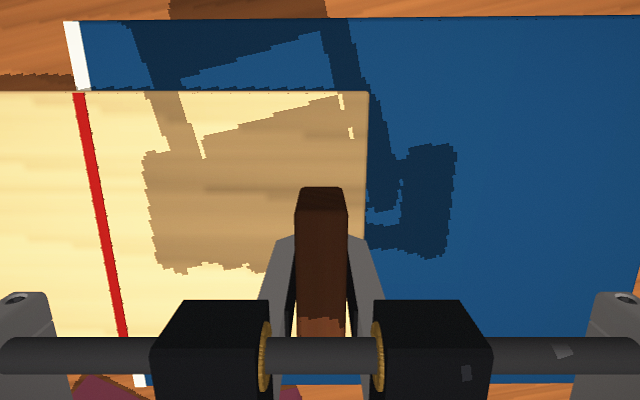

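The wrist view shows the red line running from (79,93) to (124,336). The trim's outer edge goes from (64,22) past (78,90), and reappears near (135,385). I'll measure from these.

```bash
python3 - <<'E'
from h import *
c=ld('wrist10')['pixels'][:,:,::-1]
a=cv2.resize(c[10:130,50:130],None,fx=5,fy=5,interpolation=cv2.INTER_CUBIC); b=cv2.resize(c[280:400,70:150],None,fx=5,fy=5,interpolation=cv2.INTER_CUBIC)
cv2.imwrite('pics/e10.png',np.hstack([a,b]))
E
```

```text
(no output)
```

View pics/e10.png

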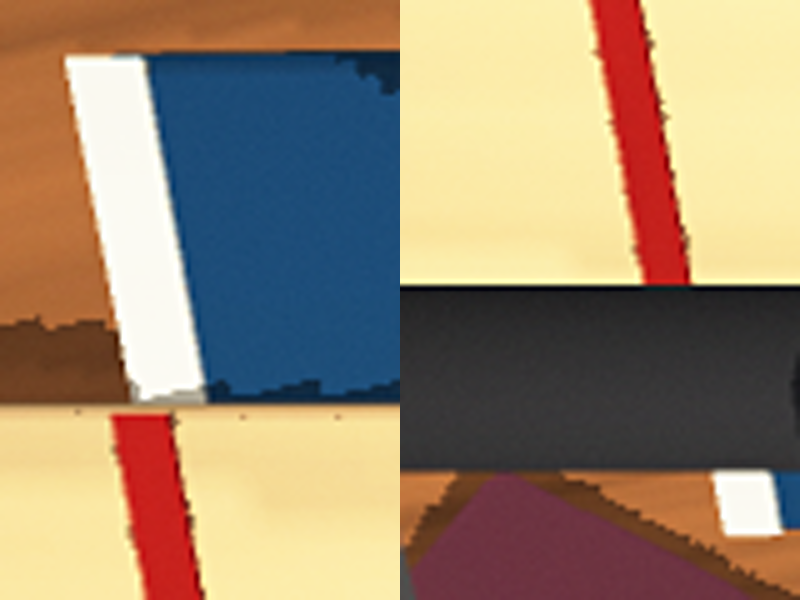

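```bash
python3 - <<'E'
from h import *
np.set_printoptions(precision=4,suppress=True)
c=ld('wrist10')
f=lambda x,y,ox,oy,z: w(c,(x+.5)/5-.5+ox,(y+.5)/5-.5+oy,z)
e1=f(65,57,50,10,.09); e2=f(725-400,534,70,280,.09); e3=f(131,402,50,10,.09)
i1=f(148,57,50,10,.09); i2=f(782-400,534,70,280,.09)
l1=f(143,413,50,10,.105); l2=f(667-400,283,70,280,.105)
print(e1,e2,e3,l1,l2, 'trimw',i1-e1,i2-e2)
t=(e2-e1)/np.linalg.norm(e2-e1); ang=lambda v:np.degrees(np.arctan2(v[1],v[0]))
print('edge ang',ang(t),'len',np.linalg.norm(e2-e1),'line ang',ang(l2-l1))
n=np.array([t[1],-t[0]]); n*= -np.sign(n[1])
print('n',n,'line x rel edge',(l1-e1)[:2]@n,(l2-e1)[:2]@n,((l1+l2)/2-e1)[:2]@n,'e3',(e3-e1)[:2]@n)
s=ld('scene10')
g=lambda x,y,z: w(s,(x+.5)/5-.5+240,(y+.5)/5-.5+130,z)
E1=g(197,237,.09);E2=g(392,468,.09);L1=g(242,250,.105);L2=g(372,408,.105)
t=(E2-E1)[:2];t/=np.linalg.norm(t);n=np.array([t[1],-t[0]])
n*=-np.sign(n[1]);print('scene',ang(t),ang(L2-L1),(L1-E1)[:2]@n,(L2-E1)[:2]@n)
E
```

```text
[ 0.4384 -0.0149  0.09  ] [ 0.6717 -0.0627  0.09  ] [ 0.4724 -0.0221  0.09  ] [ 0.476  -0.0115  0.105 ] [ 0.6205 -0.043   0.105 ] trimw [0.0018 0.0085 0.    ] [0.0017 0.008  0.    ]
edge ang -11.559832730078227 len 0.23814491008616698 line ang -12.29206954239328
n [-0.2004 -0.9797] line x rel edge -0.010859505132798257 -0.008969318519182864 -0.009914411825990547 e3 0.00021960235749465064
scene -11.681658428218874 -12.670313536922235 -0.012849011614758132 -0.010058190789321256
```

Line is 10 mm short of the edge and 0.7° off square. I'll make the final move now.

>>> send_rows:
  series:
    - [0,0,-0.2,0,-0.003,0,-1]
    - [0,0,-0.4,0,-0.006,0,-1]
    - [0,0,-0.6,0,-0.008,0,-1]
    - [0,0,-0.7,0,-0.0095,0,-1]
    - [0,0,-0.7,0,-0.0103,0,-1]
    - [0,0,-0.7,0,-0.0103,0,-1]
    - [0,0,-0.7,0,-0.0103,0,-1]

```text
time_s: 14.95
ee_pos: [0.5824, 0.0832, 0.132]
eef_rot: [-3.141, -0.001, 2.944]
force: [-0.1, 1.8, 0.1]
grip_width: 0.0237
```

```bash
python3 - <<'E'
from h import *
o=ctrl.get_obs(); print(o['ee_pos'],o['eef_rot'],o['force'],o['moment'],o['grip_width'])
c=snap('wrist','wrist11')['pixels'][:,:,::-1]
a=cv2.resize(c[10:130,40:120],None,fx=5,fy=5,interpolation=cv2.INTER_CUBIC); b=cv2.resize(c[280:400,70:150],None,fx=5,fy=5,interpolation=cv2.INTER_CUBIC)
cv2.imwrite('pics/e11.png',np.hstack([a,b]))
snap('scene','scene11')
a=cv2.imread('pics/scene11.png')[130:245,230:390]; cv2.imwrite('pics/c11.png',cv2.resize(a,None,fx=5,fy=5,interpolation=cv2.INTER_CUBIC))
E
```

```text
[0.58235335 0.08320181 0.13199552] [-3.14057231e+00 -1.11444157e-03  2.94387586e+00] [-0.08589914  1.83545465  0.06227152] [ 0.85977671 -0.31006185 -0.06848567] 0.02372456911938914
```

View pics/e11.png

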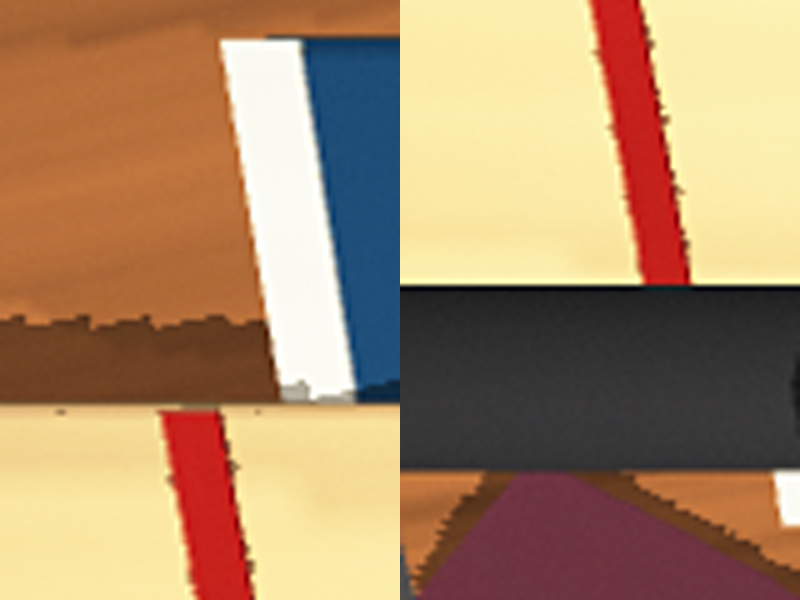

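View pics/c11.png

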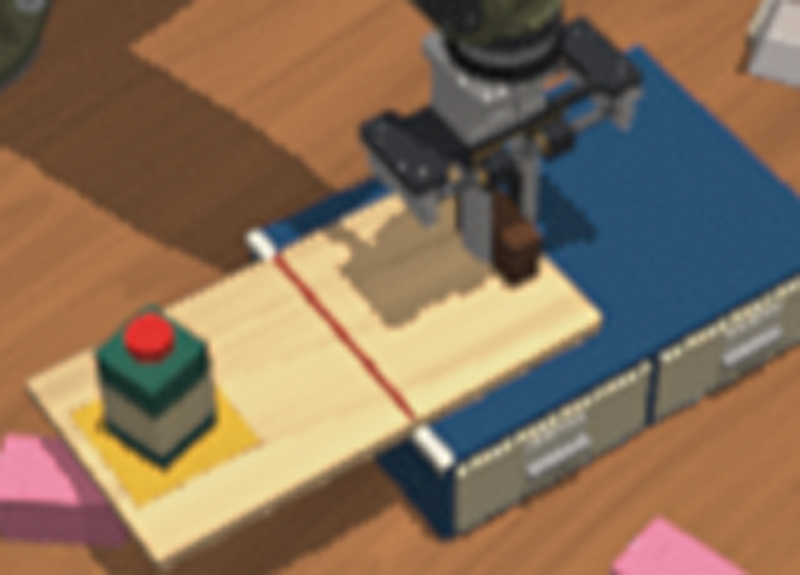

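```bash
python3 - <<'E'
from h import *
np.set_printoptions(precision=4,suppress=True)
c=ld('wrist11')
f=lambda x,y,ox,oy,z: w(c,(x+.5)/5-.5+ox,(y+.5)/5-.5+oy,z)
e1=f(220,40,40,10,.09); e2=f(786-400,524,70,280,.09); e3=f(279,402,40,10,.09)
l1=f(192,411,40,10,.105); l2=f(667-400,283,70,280,.105)
t=(e2-e1)/np.linalg.norm(e2-e1); ang=lambda v:np.degrees(np.arctan2(v[1],v[0]))
print('edge ang',ang(t),'len',np.linalg.norm(e2-e1),'line ang',ang(l2-l1))
n=np.array([t[1],-t[0]]); n*= -np.sign(n[1])
print('line x',(l1-e1)[:2]@n,(l2-e1)[:2]@n,'e3',(e3-e1)[:2]@n)
# old average edge
n=np.array([-.2,-.98]);print('vs avg edge',(((l1+l2)/2)[:2]-[.5555,-.0385])@n)
s=ld('scene11')
g=lambda x,y,z: w(s,(x+.5)/5-.5+230,(y+.5)/5-.5+130,z)
E1=g(247,237,.09);E2=g(443,469,.09);L1=g(277,257,.105);L2=g(412,416,.105)
t=(E2-E1)[:2];t/=np.linalg.norm(t);n=np.array([t[1],-t[0]])
n*=-np.sign(n[1]);print('scene',ang(t),ang(L2-L1),(L1-E1)[:2]@n,(L2-E1)[:2]@n)
cap=g(150,334,.203);C=g(255,440,.105);D=g(140,500,.105);print('cap',cap,'outer corners',g(30,382,.105),g(160,565,.105), 'tin-cap along board', (cap-(L1+L2)/2)[:2]@n)
# flatness from depth: board region
u,v=np.meshgrid(np.arange(95,270,6),np.arange(105,180,6)); 
P=np.array([w(c,a,b) for a,b in zip(u.ravel(),v.ravel())]); A=np.c_[P[:,:2],np.ones(len(P))]; print('plane',np.linalg.lstsq(A,P[:,2],rcond=None)[0],P[:,2].mean())
u,v=np.meshgrid(np.arange(380,600,10),np.arange(40,120,8))
P=np.array([w(c,a,b) for a,b in zip(u.ravel(),v.ravel())]); A=np.c_[P[:,:2],np.ones(len(P))]; print('chest',np.linalg.lstsq(A,P[:,2],rcond=None)[0],P[:,2].mean())
E
```

```text
edge ang -11.433134844816362 len 0.23800396454237205 line ang -11.576219961562227
line x 0.00021595142411788237 0.0005858493566036478 e3 0.00037397061993315836
vs avg edge 0.000619713101630945
scene -11.662045673127286 -11.672526807154334 -0.0011153781982229806 -0.0010854090800882213
cap [ 0.5315 -0.1742  0.203 ] outer corners [ 0.4388 -0.2076  0.105 ] [ 0.6055 -0.244   0.105 ] tin-cap along board 0.13716561552906584
plane [-0.0575  0.0572  0.1335] 0.1054895243314758
chest [ 0.0571 -0.079   0.0769] 0.09099274936787681
```

```bash
python3 - <<'E'
from h import *
c=ld('scene11')
def m(x,y,r=3):
    u=int(x/5+230);v=int(y/5+130)
    return np.mean([w(c,u+i,v+j) for i in range(-r,r+1) for j in range(-r,r+1)],0).round(4)
for n,q in dict(outR=(165,520),outL=(75,385),midout=(320,410),mid=(260,320),inn=(440,360),inner=(545,320),chest=(680,200)).items(): print(n,m(*q,r=1 if n in('outL','outR') else 2))
P=[]
for v in range(135,245):
  for u in range(232,350):
    p=w(c,u,v)
    d=p[:2]-np.array([.5555,-.0385]); n=np.array([-.2,-.98]);t=np.array([.98,-.2])
    if -.11<d@n<.18 and abs(d@t)<.078 and .095<p[2]<.118: P.append([d@n,d@t,p[2]])
P=np.array(P); A=np.c_[P[:,:2],np.ones(len(P))]; s=np.linalg.lstsq(A,P[:,2],rcond=None); print(len(P),s[0],np.std(A@s[0]-P[:,2]))
o=ctrl.get_obs();print(o['time_s'],o['joint_vel'].round(4),o['force'].round(2))
E
```

```text
outR [ 0.5848 -0.2197  0.1051]
outL [ 0.4634 -0.189   0.1045]
midout [ 0.5924 -0.0938  0.1056]
mid [ 0.51   -0.0689  0.1054]
inn [ 0.6196 -0.0112  0.1064]
inner [0.646  0.0612 0.1065]
chest [0.6316 0.2174 0.0906]
2785 [0.00273055 0.00131407 0.10559112] 0.0029607903968225896
15.05 [ 0.0003  0.002  -0.001   0.0013 -0.0006 -0.0001] [ 1.18  1.64 -0.84]
```

The board is flat, with slope about 0.003. The line is within about 1 mm of the edge and square to 0.2°. I'll let it settle briefly, then hand in.

>>> send_rows:
  series:
    - [0,0,0,0,0,0,-1]
    - [0,0,0,0,0,0,-1]
    - [0,0,0,0,0,0,-1]
    - [0,0,0,0,0,0,-1]
    - [0,0,0,0,0,0,-1]

```text
time_s: 15.55
ee_pos: [0.5824, 0.0832, 0.132]
eef_rot: [-3.141, -0.001, 2.944]
force: [1.9, 0.1, -1.1]
grip_width: 0.0237
```

```bash
python3 - <<'E'
from h import *
o=ctrl.get_obs();print(o['time_s'],o['ee_pos'],o['grip_width'],o['force'])
print(ctrl.hand_in())
E
```

```text
15.55 [0.58236319 0.0832383  0.13200831] 0.02365287954234436 [ 1.89003479  0.13314106 -1.08815011]
the job is handed in; nothing more can be done
None
```

I stood the tin upright on the yellow square and let go of it. I then gripped the block at 50 N and slid the board about 100 mm outward, turning it about 7.8° to square it. The job was handed in at 15.6 s with the grip still held; no verdict was reported.

What the last checks showed:

- **Red line:** it was within about 1 mm of the chest edge. The wrist camera put it at +0.4 mm and the scene camera at −1.1 mm.
- **Squareness:** within 0.2° of the edge.
- **Board:** the scene camera's depth showed it flat, with a slope of about 0.003. A small fit from the wrist camera gave about 0.08, but it gave a similar false slope on the flat chest, so I discounted it.
- **Tin:** it was standing, measured about 137 mm beyond the line against the nominal 135 mm. After placing it I measured it within about 2 mm of the square's centre; I did not re-measure it across the board after the slide.
- **Bystanders:** the arm stayed clear of the jar, collar and drawer. I did not measure their positions again.

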